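Wind the tape cassette home and pop the winder's lid

TASK

Turn the winder's crank clockwise (seen from above) until the resistance suddenly drops away and the tell-tale pin falls, and stop there, less than one turn later. Then take the wooden dowel from its stand, push the catch through the small hole in the winder's top with it so that the lid springs open, and put the dowel back upright in its stand. Leave the cassette case and the metal foot where they lie.

Things in the scene. Friction and masses are not known exactly. Their poses are not given: they have to be found in the camera images.
- winder: hand winder for tape cassettes: flat aluminium box 180 (x) by 300 (y) by 60 mm high, fixed to the shelf, with a crank on its -y half and a clear-windowed lid over a cassette on its +y half. Origin: centre of the underside; z up
- crank_axis (a point): point on the crank's upright axis, level with the rim of the crank's finger cup (35 mm above the winder's top)
- cup (a point): centre of the mouth of the crank's finger cup: a round black cup, open upwards, 53 mm wide outside, 47 mm inside and 22 mm deep, on the end of the crank arm, 42 mm from the crank axis. To crank, put closed fingertips into the cup and lead it round the axis; they may rub round inside it, so the hand need not turn. It turns clockwise seen from above only. It takes about 7 N while the tape drags, about 1 N once it is free, and comes free after 1 to 2.1 turns from the start
- telltale (a joint): how far the tell-tale pin has sunk (m): steel pin 7 mm thick in the black slot along the winder's far (+x) edge. While the tape drags it stands 8 mm proud (value 0) and creeps along the slot as the crank is turned; at the moment the crank comes free it drops to 3 mm proud (0.005). Turned on about one turn more the crank meets resistance again, and soon after the pin sinks below the surface (0.012), which spoils the job
- hole (a point): centre of the mouth of the eject hole in the winder's top face, between crank and lid: 18 mm wide, straight down. The catch's pad lies 14 mm below the mouth; pushing it down 6 to 8 mm more (about 6 N; stop at about 10 mm more) frees the lid
- lid (a joint): opening of the lid (rad): 0 shut, springs by itself to 0.65 when the catch is pushed. Hinged on the winder's +y side; its free edge, 126 mm long, lies 33 mm to the +y side of the hole and rises about 50 mm
- dowel_mid (a point): middle of the plain wooden dowel, 12 mm thick and 110 mm long, standing upright in the stand; half its length from each end; z along the dowel
- dowel_tip (a point): centre of the dowel's lower end
- stand_mouth (a point): centre of the mouth of the stand's hole: dark steel block 50 by 50 by 50 mm fixed to the shelf, hole 16 mm wide, 30 mm deep, from the top; the dowel stands on the bottom of the hole, its upper 80 mm out
- case_mid (a point): middle of a loose clear cassette case lying flat, 109 by 70 by 16 mm: leave alone
- foot: loose round aluminium foot, 44 mm wide, 20 mm high, origin at the centre of its underside: leave alone
There are look-alikes about, which are no part of the job. What is shaped like the part that bears stand_mouth but purple or white is not meant.

How it is judged:
On the way, in this order (a step that is already met when the one before it is completed fails the run):
1. the crank has been wound until it runs free: the tell-tale pin has dropped (value of joint telltale above 0.003 m and value of joint lid below 0.1 rad), for 0.2 s.
2. the dowel's tip is down the eject hole, on the catch (horizontal distance between dowel_tip and hole below 0.008 m and z of dowel_tip in the frame of winder below 0.05 m), for 0.05 s.
At the end, for the whole second after the job is handed in: The lid stands open by itself (more than 0.4 rad), the tell-tale pin has dropped but is not overrun (3 to 9 mm), and the dowel stands in the stand's hole again, its tip at the bottom (within 6 mm) and it is upright within 0.25 rad, its middle within 15 mm of the hole's axis (value of joint lid above 0.4 rad and value of joint telltale between 0.003 and 0.009 m and horizontal distance between dowel_mid and stand_mouth below 0.015 m and distance between dowel_tip and stand_mouth between 0.024 and 0.036 m and angle between dowel_mid's own z axis and vertical below 0.25 rad); the robot touches nothing.
It fails at once if the crank was turned on well over a turn after it came free (tell-tale sunk) (value of joint telltale above 0.009 m).
It fails at once if the cassette case was moved more than 30 mm (distance of case_mid from where it was at the start of the episode above 0.03 m).
It fails at once if the metal foot was moved more than 30 mm (distance of foot from where it was at the start of the episode above 0.03 m).
It also fails if it takes over 72 s, if anything falls off the work surface, if the arm or the gripper's body presses on something with over 40 N, if the wrist force passes 120 N, or if a joint passes its speed limit or range.

ROBOT

A 6-joint arm with a two-finger parallel gripper is mounted at the origin on the work surface. World frame = base frame: x ahead of the robot, y to its left, z up, the work surface at z = 0. Lengths are in m, angles in rad, forces in N, time in s.
With the tool pointing down it reaches from about 0.35 to 0.775 m from the base axis. Payload 5.5 kg.
Tool frame: the origin (TCP) lies midway between the tips of the shut fingers; the grasp point (between the pads) lies 19 mm behind it; z points along the fingers, y is the line along which they close (so a half turn about z gives the same grasp; the last joint's range is limited). The gripper opens to 85 mm and grips with 20 to 120 N. Pads are 22 mm wide; open, the fingers measure 114 mm over their backs; the gripper's body (76 mm by 85 mm) begins 54 mm behind the grasp point. The pads swing forward as they close: fully open they stand 13 mm farther back than shut.
Start: joints at [-1.39, 0.313, 0.046, 1.304, 0, 1.431], TCP at [0.181, -0.546, 0.209] pointing down, gripper open.
Joint ranges: [-2.76, 2.76], [-0.86, 1.69], [-1.03, 1.26], [-2.2, 2.34], [-1.47, 1.5], [-3.14, 3.14]. Speed limits (rad/s): [2.57, 2.57, 3.14, 3.14, 3.14, 3.14].

INTERFACE

Orientations are given as a unit quaternion [w, x, y, z].
In Python, from workcell import env gives the robot as it stands.
- The arm moves only by the tool move_arm, never from a script. Its argument "targets" is a list of rows, each a list of 3 entries, a list of its own where there are three numbers: the shift along the tool's x, y, z in mm, then the turn, a rotation vector about the tool's x, y, z in units of 10 degrees (1.0 is 10 degrees), then the closure, from -1 (fully open) to 1 (shut). In form: [[[dx, dy, dz], [ax, ay, az], gripper], ...]. A call has 1 to 5 rows; each row is the pose to reach, as a shift and turn from the pose commanded when the call began, along the tool's axes at that moment; what a row does not reach only later rows make up. A row lasts 1/8 s, in which the tool goes at most 62.5 mm and 10.7 degrees, less where a joint would pass 70% of its speed; a pose out of reach is approached as far as the arm can. A call with a gripper value outside its range is refused whole. The fingers move at their own pace and stop on an object; "squeeze" is the grip in N (left out, the last holds). Time passes only in rows, so rows that repeat a pose let the fingers close. It gives the time, the measured TCP pose, the force, the opening and the grip force at its end, in the units of the state.
- env.get_state(): the state, without advancing time (a new reading comes with each control period).
- env.read_camera(name): name is "scene" or "top"; returns a dict with "pixels" (384x512x3 uint8, red, green, blue), "fovy" (degrees; the focal length in pixels is half the picture's height over the tangent of half this angle, whatever the lens; pixels are square), "cx", "cy" (the principal point, pixels), "dist_coeffs" ([k1, k2, p1, p2, k3] as OpenCV has them; the pictures are not rectified), "extrinsics" (4x4, takes a point from world to camera coordinates). Camera axes: x right, y up, looking along -z (the intrinsics and any distortion apply to the point x, -y, -z); pixel columns grow to the right and rows downward; lengths in m; the calibration is good to about 2 mm. A picture is of the moment at which its call begins. There is no depth.
- env.hand_in(): hands the job in; it is judged then, once.
Trained networks look in a picture, given as the dict that the camera call returned (one of the last four; its "shot" number tells which), for a name from the list of things; names that differ only in an ending like _2 or _b are one class to them, and where a whole thing is asked for, a point or a joint stands for the part that bears it (a point fixed in the world has none). Each returns a list of dicts, best first, with "confidence" (0 to 1); they miss things now and then, are a little off and sometimes report something else, mostly with a low value. They report only what shows in the picture. A call takes as long as a camera call. They do not tell look-alikes from the thing itself.
- env.spot_in(thing, picture): "centre" ([x, y, z] in m, in world coordinates, good to about 4 mm: the middle of the surface that is visible of it).
- env.regions_of(thing, picture): "mask" (384x512 bool, what is visible of it).
- env.landmark_of(thing, picture): "centre" ([x, y, z] in m, in world coordinates, good to about 4 mm: a listed point, or the origin of a listed thing).
The state is a dict: "clock": time; "joint_pos": joint angles; "qvel": joint speeds; "tau": joint torques, N m; "tcp_pos": TCP position; "orientation": TCP orientation; "wrist_force": force on the tool from outside, world axes, zero at the start; "ft_torque": the same for the moment, N m; "finger_gap": finger opening in m; "grip_force": force on a finger pad.
Only numpy, scipy, OpenCV 4.12 (cv2) and the standard library are available. Lean on these libraries where they do the work, as an engineer would, in place of code of your own. Each camera call takes 0.05 s, during which the arm holds its last target. There are 200 camera calls.

## Working session

There is one attempt and no reset: what is moved stays moved. The work goes in short steps, Python scripts to look and compute and a tool call to move; the robot and the scene stay as the last step left them, time stands still between calls to the robot, and variables do not carry over. Pictures are saved under pics/ and viewed, at most 13 in all, crops included, and the job is handed in when it is done.

Besides the shell and the picture viewer there is one more tool, called as name(argument=value, ...) on one line, values as JSON. move_arm: Moves the arm, as the interface text tells. Its arguments: {"type":"object","properties":{"targets":{"type":"array","items":{"type":"array"}},"squeeze":{"type":"number"}},"required":["targets"]}

```bash
mkdir -p pics; cat > h.py <<'E'
import numpy as np, cv2
from workcell import env
def cam(n): return env.read_camera(n)
def K(p):
    f=p["pixels"].shape[0]/2/np.tan(np.radians(p["fovy"])/2)
    return np.array([[f,0,p["cx"]],[0,f,p["cy"]],[0,0,1]])
F=np.diag([1,-1,-1.])
def proj(p,X):
    E=np.array(p["extrinsics"]); R=F@E[:3,:3]; t=F@E[:3,3]
    return cv2.projectPoints(np.array(X,float).reshape(-1,1,3),cv2.Rodrigues(R)[0],t,K(p),np.array(p["dist_coeffs"],float))[0][:,0]
def ray(p,uv,z):
    E=np.array(p["extrinsics"]); R=F@E[:3,:3]; t=F@E[:3,3]
    n=cv2.undistortPoints(np.array(uv,float).reshape(-1,1,2),K(p),np.array(p["dist_coeffs"],float))[:,0]
    d=np.c_[n,np.ones(len(n))]@R; c=-R.T@t
    return c+d*((z-c[2])/d[:,2])[:,None]
def save(p,n,crop=None,s=1):
    im=p["pixels"][:,:,::-1]
    if crop: im=im[crop[1]:crop[3],crop[0]:crop[2]]
    cv2.imwrite("pics/"+n,cv2.resize(im,None,fx=s,fy=s,interpolation=cv2.INTER_CUBIC))
E
python3 - <<'E'
from h import *
np.set_printoptions(precision=4,suppress=True)
ps={n:cam(n) for n in("scene","top")}
for n,p in ps.items():
    save(p,n+"0.png",s=1.5)
    E=np.array(p["extrinsics"]);print(n,p["fovy"],"cam at",-E[:3,:3].T@E[:3,3])
    for t in["winder","crank_axis","cup","hole","dowel_mid","dowel_tip","stand_mouth","case_mid","foot","telltale","lid"]:
        for r in env.landmark_of(t,p) if t not in("telltale","lid") else env.spot_in(t,p): print(t,np.round(r["centre"],4),round(r["confidence"],2),proj(p,r["centre"])[0].round())
s=env.get_state();print({k:s[k] for k in("clock","tcp_pos","orientation","wrist_force","finger_gap")})
E
```

```text
scene 42.81517886647223 cam at [ 1.5907 -0.0073  0.9192]
winder [ 0.562  -0.0513 -0.0044] 0.9 [248. 207.]
winder [ 0.5696 -0.1336  0.094 ] 0.66 [216. 182.]
crank_axis [ 0.5688 -0.132   0.0926] 0.98 [217. 182.]
cup [ 0.528  -0.1321  0.0982] 0.96 [218. 171.]
hole [ 0.5586 -0.0363  0.0577] 0.67 [253. 190.]
hole [ 0.4632 -0.3678  0.0498] 0.17 [140. 171.]
dowel_mid [ 0.4577 -0.3688  0.0788] 0.45 [139. 162.]
dowel_tip [ 0.4648 -0.3681  0.021 ] 0.59 [142. 179.]
stand_mouth [ 0.3836 -0.2371  0.0512] 0.9 [188. 154.]
stand_mouth [ 0.5749 -0.3502  0.0505] 0.89 [139. 195.]
stand_mouth [ 0.3537 -0.3931  0.0524] 0.78 [139. 149.]
stand_mouth [ 0.4603 -0.3718  0.0483] 0.68 [139. 171.]
stand_mouth [0.4495 0.3436 0.0102] 0.16 [381. 179.]
case_mid [0.4481 0.342  0.0104] 0.76 [380. 179.]
case_mid [ 0.4632 -0.3654  0.0767] 0.29 [140. 163.]
foot [0.7858 0.0661 0.0045] 0.47 [293. 266.]
telltale [0.7935 0.0665 0.0235] 0.52 [293. 263.]
lid [0.5556 0.0441 0.0567] 0.82 [282. 189.]
top 52.342779518924885 cam at [ 0.3566 -0.0309  1.1106]
winder [ 0.5588 -0.0541 -0.0009] 0.59 [269. 199.]
crank_axis [ 0.5682 -0.1291  0.0942] 0.72 [299. 190.]
hole [ 0.5567 -0.031   0.0633] 0.9 [261. 195.]
dowel_mid [ 0.4616 -0.3689  0.075 ] 0.53 [386. 234.]
dowel_tip [ 0.4615 -0.3726  0.0195] 0.44 [381. 236.]
stand_mouth [ 0.352  -0.3969  0.0453] 0.85 [394. 276.]
stand_mouth [ 0.4625 -0.3667  0.0496] 0.84 [383. 235.]
stand_mouth [ 0.5721 -0.3512  0.0442] 0.59 [376. 196.]
stand_mouth [ 0.5564 -0.0313  0.0651] 0.25 [262. 195.]
case_mid [0.4457 0.3427 0.0033] 0.86 [129. 231.]
foot [0.7878 0.0676 0.0006] 0.74 [232. 122.]
lid [0.5514 0.0449 0.0537] 0.62 [234. 196.]
{'clock': 1.2, 'tcp_pos': array([ 0.1813, -0.5457,  0.2087]), 'orientation': array([ 0.0001,  0.9872,  0.1597, -0.    ]), 'wrist_force': array([ 0.4058, -0.6457, -0.2706]), 'finger_gap': 0.0853263888355575}
```

View pics/scene0.png

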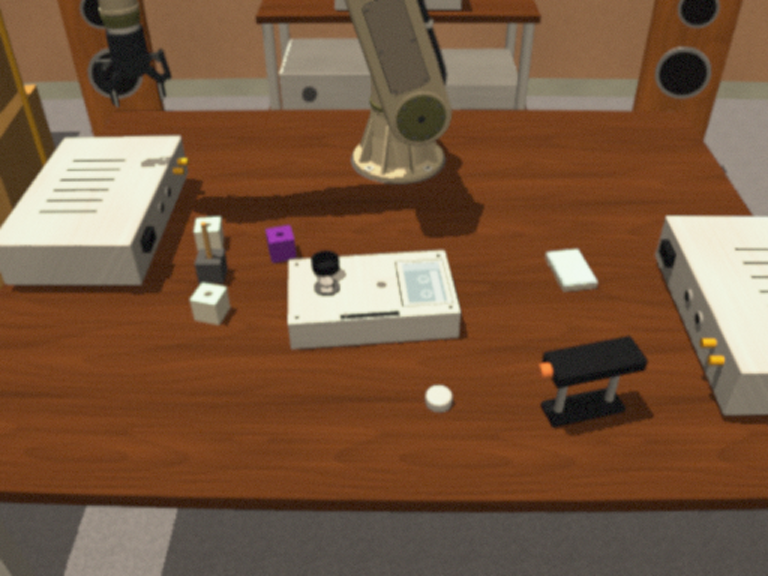

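View pics/top0.png

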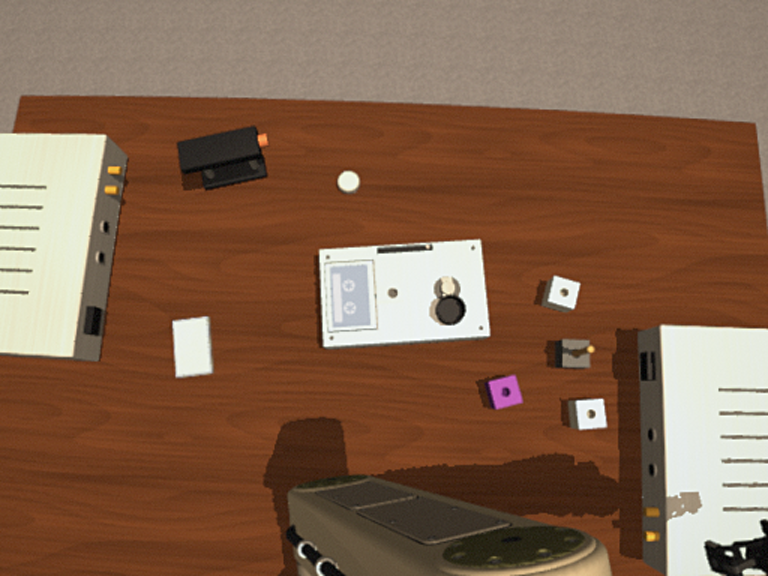

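The stand candidates in the scene picture (original pixels) are purple (188,154), white (139,149), white (139,195) and dark (139,171). The dark one holds the dowel and fits the description. I'll confirm it in an enlarged crop.

```bash
python3 - <<'E'
from h import *
np.set_printoptions(precision=4,suppress=True)
p=cam("top"); save(p,"top1.png",(205,150,405,295),4)
for t in("cup","crank_axis","hole","dowel_mid","stand_mouth","winder"):
    for r in env.regions_of(t,p)[:4]:
        m=r["mask"]; ys,xs=np.nonzero(m); print(t,round(r["confidence"],2),m.sum(),xs.mean().round(1),ys.mean().round(1),cv2.minAreaRect(np.c_[xs,ys].astype(np.float32)))
E
```

```text
cup 0.77 429 299.5 202.2 ((301.2341613769531, 200.5207977294922), (20.02099609375, 31.621946334838867), 10.784297943115234)
crank_axis 0.89 7280 268.3 196.0 ((268.52142333984375, 195.8424072265625), (66.8695297241211, 110.84622192382812), 86.42366790771484)
hole 0.67 7318 268.3 196.0 ((268.49224853515625, 195.87548828125), (66.9319076538086, 110.90859985351562), 86.42366790771484)
dowel_mid 0.61 31 387.2 234.3 ((387.5940856933594, 234.4235382080078), (2.820096254348755, 11.605780601501465), 77.47119140625)
stand_mouth 0.78 465 373.5 195.8 ((373.3823547363281, 195.9705810546875), (21.585670471191406, 22.55581283569336), 14.03624439239502)
stand_mouth 0.76 427 391.2 275.7 ((391.5, 275.5), (19.0, 23.0), 90.0)
stand_mouth 0.74 391 335.0 261.7 ((335.0882568359375, 261.85296630859375), (19.16031265258789, 21.10059928894043), 75.96376037597656)
stand_mouth 0.56 391 380.5 236.2 ((381.5, 236.0), (20.0, 23.0), 90.0)
winder 0.67 7374 268.4 196.0 ((268.70458984375, 196.18307495117188), (68.33906555175781, 110.88456726074219), 86.8201675415039)
```

View pics/top1.png

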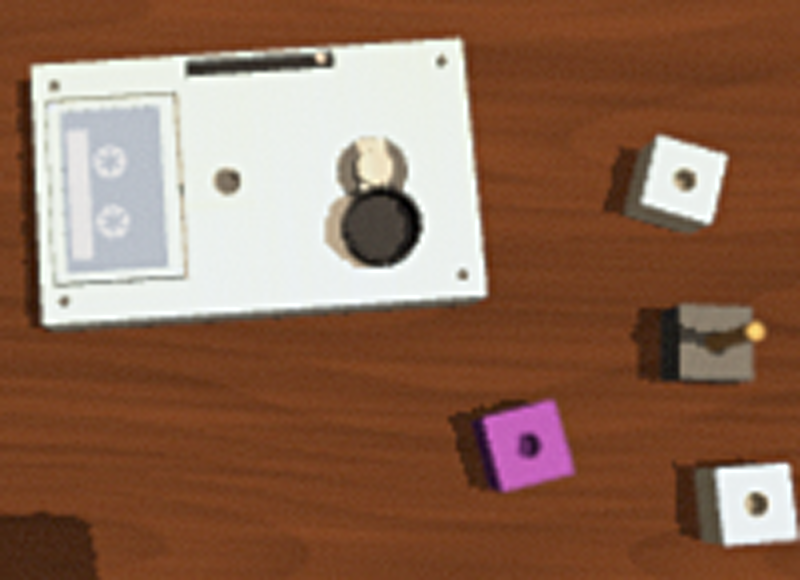

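The dark block at crop (716,342), with the dowel's light end at (755,330), is the stand. The purple block (528,446) and the white blocks (685,180) and (757,503) are decoys. On the winder, the cup mouth is at (380,228), the hub at (373,163), the hole at (228,181) and the pin at (321,58).

```bash
python3 - <<'E'
from h import *
np.set_printoptions(precision=4,suppress=True)
p=cam("top")
for n,u,v,z in[("cup",380,228,.095),("hub base",372,166,.062),("hubtop",374,160,.085),("hole",228,181,.06),("stand",716,342,.05),("doweltop",755,330,.13),("pin",321,58,.066),("c1",32,66,.06),("c2",462,40,.06),("c3",486,297,.06),("c4",42,325,.06)]:
    print(n,ray(p,[205+u/4-.5+.125,150+v/4-.5+.125],z)[0])
E
```

```text
cup [ 0.5236 -0.1326  0.095 ]
hub base [ 0.5718 -0.1295  0.062 ]
hubtop [ 0.5712 -0.1286  0.085 ]
hole [ 0.5576 -0.0314  0.06  ]
stand [ 0.4614 -0.3693  0.05  ]
doweltop [ 0.462  -0.3691  0.13  ]
pin [ 0.6457 -0.0922  0.066 ]
c1 [0.6332 0.1082 0.06  ]
c2 [ 0.6647 -0.1908  0.06  ]
c3 [ 0.4851 -0.209   0.06  ]
c4 [0.4537 0.0897 0.06  ]
```

move_arm(targets=[[[50,-31,0],[0,0,-1],1],[[100,-62,0],[0,0,-2],1],[[150,-93,0],[0,0,-3],1],[[200,-124,0],[0,0,-4],1],[[250,-155,0],[0,0,-5],1]], squeeze=40)

```text
clock: 2.22
tcp_pos: [0.3707, -0.3184, 0.209]
orientation: [0.0, 0.826, 0.564, 0.0]
wrist_force: [1.0, -0.7, 0.2]
finger_gap: 0.0001
grip_force: 0.0
```

move_arm(targets=[[[50,17,0],[0,0,-0.5],1],[[100,34,0],[0,0,-1],1],[[150,51,20],[0,0,-1.5],1],[[195,66,50],[0,0,-2.14],1],[[230,77,84],[0,0,-2.14],1]])

```text
clock: 2.85
tcp_pos: [0.5277, -0.1329, 0.1244]
orientation: [0.001, 0.708, 0.707, 0.0]
wrist_force: [0.4, -0.1, -0.9]
finger_gap: -0.0001
grip_force: 0.0
```

```bash
python3 - <<'E'
from h import *
np.set_printoptions(precision=4,suppress=True)
p=cam("scene"); s=env.get_state();print(s["tcp_pos"],s["orientation"],s["joint_pos"],s["clock"])
save(p,"s2.png",(180,120,320,225),5)
print([ (r["centre"],r["confidence"]) for r in env.landmark_of("cup",p)], proj(p,[s["tcp_pos"]]))
E
```

```text
[ 0.527  -0.1291  0.1195] [-0.0025  0.7071  0.7071  0.0004] [-0.3898  0.2974 -0.1991  1.0786  0.0026  1.1809] 2.9
[([0.5282, -0.1327, 0.0976], 0.79)] [[218.5326 164.8327]]
```

View pics/s2.png

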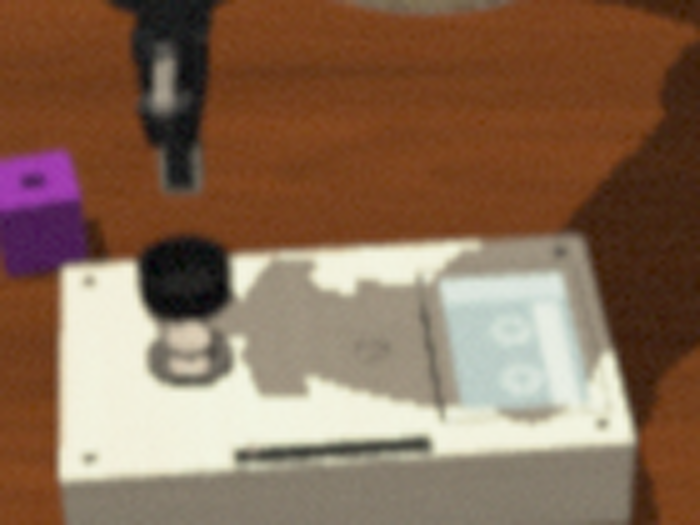

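The fingertips show at crop (182,192), about 5 px above where the TCP should project. The arm may still have been settling, so I'll check again now that it's at rest.

```bash
python3 - <<'E'
from h import *
np.set_printoptions(precision=4,suppress=True)
for i in range(3): p=cam("scene")
q=cam("top"); s=env.get_state();print(s["tcp_pos"],s["clock"],proj(p,[s["tcp_pos"]]),proj(q,[s["tcp_pos"]]))
a=p["pixels"][130:190,190:260];b=q["pixels"][170:230,270:340]
im=cv2.resize(np.hstack([a,b])[:,:,::-1],None,fx=5.6,fy=5.6,interpolation=cv2.INTER_CUBIC);cv2.imwrite("pics/s3.png",im)
E
```

```text
[ 0.5262 -0.1352  0.1257] 3.15 [[216.1773 162.8403]] [[301.898  203.7503]]
```

View pics/s3.png

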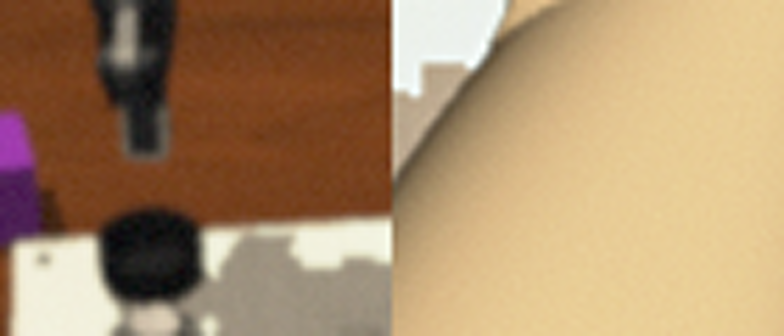

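move_arm(targets=[[[0,0,14],[0,0,0],1],[[0,0,24],[0,0,0],1],[[0,0,34],[0,0,0],1],[[0,0,40],[0,0,0],1],[[0,0,40],[0,0,0],1]])

```text
clock: 3.78
tcp_pos: [0.5255, -0.1342, 0.084]
orientation: [-0.001, 0.709, 0.706, -0.0]
wrist_force: [0.3, -0.8, 1.1]
finger_gap: 0.0003
grip_force: 0.0
```

```bash
python3 - <<'E'
from h import *
np.set_printoptions(precision=4,suppress=True)
S=[]
for i in range(4):
    p=cam("scene"); s=env.get_state(); S.append(s["tcp_pos"])
S=np.array(S);print(S.mean(0),S.std(0),s["wrist_force"],s["clock"],proj(p,[S.mean(0)]),proj(p,[[.527,-.133,.095],[.527,-.133,.073]]))
save(p,"s4.png",(190,130,260,190),8)
E
```

```text
[ 0.5262 -0.1344  0.0848] [0.0002 0.0001 0.0002] [ 1.0226  0.1125 -0.1373] 3.975 [[217.3373 174.6699]] [[217.607  171.9478]
 [218.0583 178.2046]]
```

View pics/s4.png

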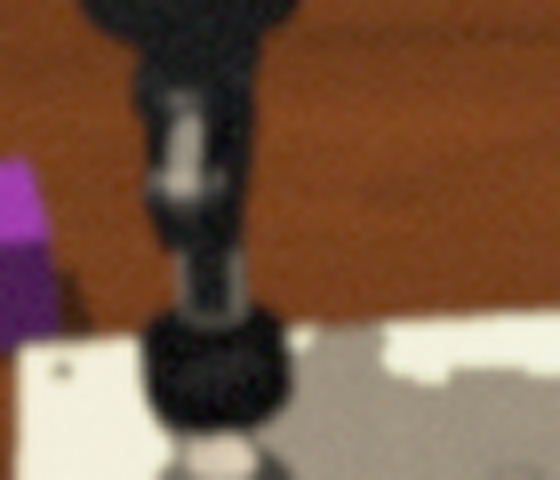

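move_arm(targets=[[[0,0,4],[0,0,0],1],[[0,0,7],[0,0,0],1],[[0,0,10],[0,0,0],1],[[0,0,10],[0,0,0],1]])

```text
clock: 4.47
tcp_pos: [0.5257, -0.1342, 0.0743]
orientation: [-0.0, 0.708, 0.706, -0.0]
wrist_force: [0.3, -0.3, -0.6]
finger_gap: 0.0002
grip_force: 0.0
```

move_arm(targets=[[[0,0,2],[0,0,0],1],[[0,0,4],[0,0,0],1],[[0,0,4],[0,0,0],1]])

```text
clock: 4.85
tcp_pos: [0.5259, -0.1343, 0.0705]
orientation: [-0.0, 0.708, 0.706, -0.0]
wrist_force: [0.7, -0.2, -0.1]
finger_gap: 0.0003
grip_force: 0.0
```

move_arm(targets=[[[11,0,0],[0,0,0],1],[[17,2,0],[0,0,0],1],[[23,4,0],[0,0,0],1],[[23,4,0],[0,0,0],1]])

```text
clock: 5.35
tcp_pos: [0.5308, -0.1108, 0.0721]
orientation: [0.001, 0.708, 0.706, 0.0]
wrist_force: [-2.7, -1.2, 7.6]
finger_gap: 0.0001
grip_force: 4.3
```

```bash
python3 - <<'E'
from h import *
p=cam("scene"); s=env.get_state(); print(s["tcp_pos"],s["wrist_force"],[(r["centre"],r["confidence"]) for r in env.landmark_of("cup",p)],[(r["centre"],r["confidence"]) for r in env.landmark_of("crank_axis",p)])
save(p,"s5.png",(190,130,260,190),8)
E
```

```text
[ 0.53069409 -0.11093424  0.07204196] [-2.25499013 -0.90430234  9.10991656] [([0.5253, -0.1243, 0.0975], 0.85), ([0.5575, -0.0329, 0.056], 0.45)] [([0.5676, -0.1323, 0.0932], 0.64)]
```

View pics/s5.png

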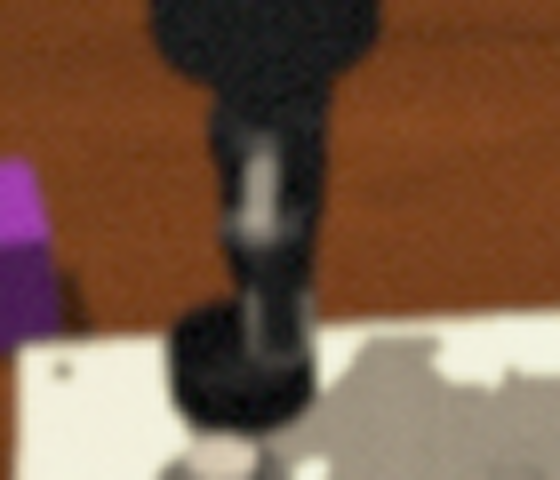

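The fingertips are inside the cup, pressing its +y wall at crop (305,350), and the cup has begun to turn. They were also pressing upwards with 9 N, so I'll raise them 3 mm and lead the cup round.

move_arm(targets=[[[13,10,-3],[0,0,0],1],[[21,26,-3],[0,0,0],1],[[23,43,-3],[0,0,0],1],[[17,60,-3],[0,0,0],1],[[4,72,-3],[0,0,0],1]])

```text
clock: 6.12
tcp_pos: [0.6031, -0.1059, 0.0733]
orientation: [-0.0, 0.708, 0.707, 0.0]
wrist_force: [0.2, -0.3, 0.1]
finger_gap: 0.0
grip_force: 0.0
```

```bash
python3 - <<'E'
from h import *
np.set_printoptions(precision=4,suppress=True)
p=cam("scene"); s=env.get_state(); print(s["tcp_pos"],s["wrist_force"],[(r["centre"],r["confidence"]) for r in env.landmark_of("cup",p)],[(r["centre"],r["confidence"]) for r in env.landmark_of("crank_axis",p)])
for a in range(0,-721,-24):
    t=np.radians(34+a); print(34+a,np.round([-130+42*np.sin(t),568+42*np.cos(t)]),end=";")
E
```

```text
[ 0.6047 -0.1081  0.0734] [ 2.5445 -0.6498  0.4441] [([0.5288, -0.1274, 0.0991], 0.49)] [([0.5684, -0.1318, 0.0932], 0.63)]
34 [-107.  603.];10 [-123.  609.];-14 [-140.  609.];-38 [-156.  601.];-62 [-167.  588.];-86 [-172.  571.];-110 [-169.  554.];-134 [-160.  539.];-158 [-146.  529.];-182 [-129.  526.];-206 [-112.  530.];-230 [-98. 541.];-254 [-90. 556.];-278 [-88. 574.];-302 [-94. 590.];-326 [-107.  603.];-350 [-123.  609.];-374 [-140.  609.];-398 [-156.  601.];-422 [-167.  588.];-446 [-172.  571.];-470 [-169.  554.];-494 [-160.  539.];-518 [-146.  529.];-542 [-129.  526.];-566 [-112.  530.];-590 [-98. 541.];-614 [-90. 556.];-638 [-88. 574.];-662 [-94. 590.];-686 [-107.  603.];
```

The force is zero and the cup is still near its start, so the fingers slipped out over the rim. They're now over the winder's flat top, where I can probe down to find the true fingertip height.

move_arm(targets=[[[0,0,4],[0,0,0],1],[[0,0,8],[0,0,0],1],[[0,0,11],[0,0,0],1],[[0,0,11],[0,0,0],1]])

```text
clock: 6.78
tcp_pos: [0.6016, -0.1074, 0.0624]
orientation: [-0.0, 0.708, 0.706, -0.0]
wrist_force: [1.3, 0.4, -0.0]
finger_gap: -0.0002
grip_force: 0.0
```

move_arm(targets=[[[0,0,3],[0,0,0],1],[[0,0,6],[0,0,0],1],[[0,0,6],[0,0,0],1]])

```text
clock: 7.15
tcp_pos: [0.6018, -0.1076, 0.0563]
orientation: [-0.0, 0.708, 0.706, -0.0]
wrist_force: [0.2, 0.3, 0.6]
finger_gap: 0.0001
grip_force: 0.0
```

move_arm(targets=[[[0,0,3],[0,0,0],1],[[0,0,6],[0,0,0],1],[[0,0,6],[0,0,0],1]])

```text
clock: 7.52
tcp_pos: [0.6018, -0.1076, 0.0503]
orientation: [-0.0, 0.708, 0.706, -0.0]
wrist_force: [-0.0, 0.1, 0.0]
finger_gap: -0.0002
grip_force: 0.0
```

move_arm(targets=[[[0,0,2],[0,0,0],1],[[0,0,4],[0,0,0],1],[[0,0,4],[0,0,0],1]])

```text
clock: 7.9
tcp_pos: [0.6019, -0.1076, 0.0464]
orientation: [-0.0, 0.708, 0.706, -0.0]
wrist_force: [-0.1, -0.1, -1.1]
finger_gap: 0.0001
grip_force: 0.0
```

move_arm(targets=[[[0,0,2],[0,0,0],1],[[0,0,4],[0,0,0],1],[[0,0,4],[0,0,0],1]])

```text
clock: 8.28
tcp_pos: [0.6019, -0.1076, 0.0424]
orientation: [-0.0, 0.708, 0.706, -0.0]
wrist_force: [0.5, 0.2, -0.7]
finger_gap: 0.0002
grip_force: 0.0
```

```bash
python3 - <<'E'
from h import *
np.set_printoptions(precision=4,suppress=True)
p=cam("scene"); q=cam("top"); s=env.get_state(); print(s["tcp_pos"],s["wrist_force"],proj(p,[s["tcp_pos"]]),proj(p,[[.568,-.130,.062]]),s["joint_pos"])
a=p["pixels"][135:205,180:270];b=q["pixels"][160:230,255:345]
cv2.imwrite("pics/s6.png",cv2.resize(np.hstack([a,b])[:,:,::-1],None,fx=4.4,fy=4.4,interpolation=cv2.INTER_CUBIC))
E
```

```text
[ 0.6021 -0.1077  0.0427] [-0.3605 -0.0263 -0.2333] [[226.0375 204.3248]] [[218.2895 190.7082]] [-0.3081  0.4774 -0.1291  0.9643 -0.0001  1.2666]
```

View pics/s6.png

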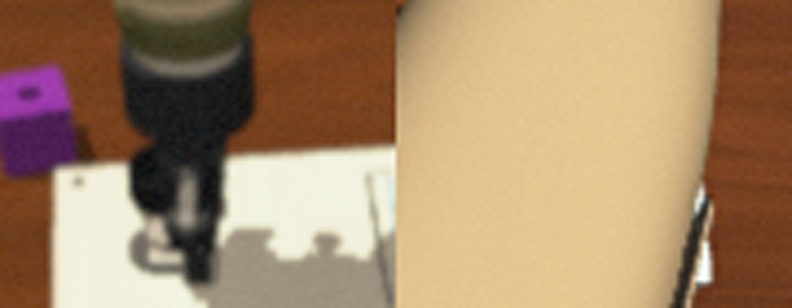

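The tip shows at pixel (225.5,198.6), while the reported TCP projects to (226,204.3). So the real fingertips are about 19 mm behind (above) the reported TCP, which explains the shallow entry. I'll use tip z = reported z + 19 mm and go back into the cup deeper.

move_arm(targets=[[[0,0,-30],[0,0,0],1],[[0,0,-58],[0,0,0],1],[[-9,-40,-58],[0,0,0],1],[[-18,-76,-58],[0,0,0],1],[[-18,-76,-58],[0,0,0],1]])

```text
clock: 9.0
tcp_pos: [0.5236, -0.1253, 0.1008]
orientation: [-0.001, 0.709, 0.705, -0.0]
wrist_force: [1.1, -0.4, -0.3]
finger_gap: -0.0002
grip_force: 0.0
```

```bash
python3 - <<'E'
from h import *
np.set_printoptions(precision=4,suppress=True)
p=cam("scene");p=cam("scene"); s=env.get_state(); print(s["clock"],s["tcp_pos"],s["wrist_force"],[(r["centre"],r["confidence"]) for t in("cup","crank_axis") for r in env.landmark_of(t,p)])
E
```

```text
9.1 [ 0.5265 -0.1256  0.1012] [-0.0649 -0.8374  0.2761] [([0.5689, -0.1325, 0.0945], 0.75)]
```

move_arm(targets=[[[0,0,15],[0,0,0],1],[[0,0,28],[0,0,0],1],[[0,0,38],[0,0,0],1],[[0,0,38],[0,0,0],1]])

```text
clock: 9.7
tcp_pos: [0.525, -0.1249, 0.0611]
orientation: [-0.001, 0.708, 0.706, -0.001]
wrist_force: [0.8, 0.1, 0.9]
finger_gap: 0.0002
grip_force: 0.0
```

move_arm(targets=[[[12,4,0],[0,0,0],1],[[23,11,0],[0,0,0],1],[[31,22,0],[0,0,0],1],[[36,34,0],[0,0,0],1],[[36,47,0],[0,0,0],1]])

```text
clock: 10.32
tcp_pos: [0.5701, -0.0905, 0.0632]
orientation: [-0.001, 0.709, 0.705, -0.004]
wrist_force: [-13.3, -6.3, 7.2]
finger_gap: -0.0002
grip_force: 7.3
```

```bash
python3 - <<'E'
from h import *
np.set_printoptions(precision=4,suppress=True)
p=cam("scene"); s=env.get_state(); print(s["clock"],s["tcp_pos"],s["wrist_force"],[(t,r["centre"],r["confidence"]) for t in("cup","crank_axis","telltale") for r in env.landmark_of(t,p)])
for a in range(83,-700,-25):
    t=np.radians(a); print(a,np.round([-131+42*np.sin(t),568.5+42*np.cos(t)]),end=";")
E
```

```text
Traceback (most recent call last):
ValueError: it knows: case_mid, crank_axis, cup, dowel_mid, dowel_tip, foot, hole, stand_mouth, winder
```

The cup is dragging on the fingers, so I'll keep going round.

move_arm(targets=[[[-6,17,0],[0,0,0],1],[[-18,30,0],[0,0,0],1],[[-35,36,0],[0,0,0],1],[[-53,35,0],[0,0,0],1],[[-69,26,0],[0,0,0],1]])

```text
clock: 11.1
tcp_pos: [0.5998, -0.1533, 0.0627]
orientation: [-0.003, 0.707, 0.707, 0.004]
wrist_force: [1.5, 16.8, 2.5]
finger_gap: -0.0001
grip_force: 6.8
```

move_arm(targets=[[[-11,-15,0],[0,0,0],1],[[-14,-32,0],[0,0,0],1],[[-10,-50,0],[0,0,0],1],[[2,-64,0],[0,0,0],1],[[18,-72,0],[0,0,0],1]])

```text
clock: 11.72
tcp_pos: [0.5344, -0.1441, 0.0662]
orientation: [0.008, 0.709, 0.705, 0.002]
wrist_force: [9.9, -10.8, -1.5]
finger_gap: 0.0
grip_force: 6.3
```

move_arm(targets=[[[18,0,0],[0,0,0],1],[[35,7,0],[0,0,0],1],[[47,21,0],[0,0,0],1],[[51,39,0],[0,0,0],1],[[48,57,0],[0,0,0],1]])

```text
clock: 12.35
tcp_pos: [0.5809, -0.0924, 0.0652]
orientation: [-0.001, 0.709, 0.705, -0.003]
wrist_force: [-19.4, -2.0, 22.5]
finger_gap: -0.0
grip_force: 25.5
```

move_arm(targets=[[[-10,15,0],[0,0,0],1],[[-25,24,0],[0,0,0],1],[[-43,26,0],[0,0,0],1],[[-61,19,0],[0,0,0],1],[[-73,7,0],[0,0,0],1]])

```text
clock: 12.98
tcp_pos: [0.5917, -0.1637, 0.0631]
orientation: [-0.0, 0.708, 0.706, 0.001]
wrist_force: [0.7, 2.1, -0.3]
finger_gap: 0.0001
grip_force: 1.0
```

```bash
python3 - <<'E'
from h import *
np.set_printoptions(precision=4,suppress=True)
p=cam("scene"); 
print([(t,r["centre"],r["confidence"]) for t in("cup","crank_axis") for r in env.landmark_of(t,p)],[(r["centre"],r["confidence"]) for r in env.spot_in("telltale",p)])
q=cam("top");s=env.get_state(); print(s["clock"],s["tcp_pos"],s["wrist_force"],proj(p,[[.6457,-.0922,.066]]),proj(q,[[.6457,-.0922,.066]]))
cv2.imwrite("pics/s7.png",np.vstack([cv2.resize(p["pixels"][150:215,195:275],None,fx=7,fy=7,interpolation=cv2.INTER_CUBIC)[-330:],cv2.resize(q["pixels"][155:180,230:310],None,fx=7,fy=7,interpolation=cv2.INTER_CUBIC)])[:,:,::-1])
E
```

```text
[('cup', [0.6018, -0.1552, 0.0977], 0.72), ('crank_axis', [0.5666, -0.1311, 0.0935], 0.73)] [([0.7931, 0.0625, 0.0208], 0.29)]
13.225 [ 0.5915 -0.1655  0.0631] [ 0.1156 -0.5781 -0.4645] [[230.5428 208.7531]] [[284.8792 164.1336]]
```

View pics/s7.png

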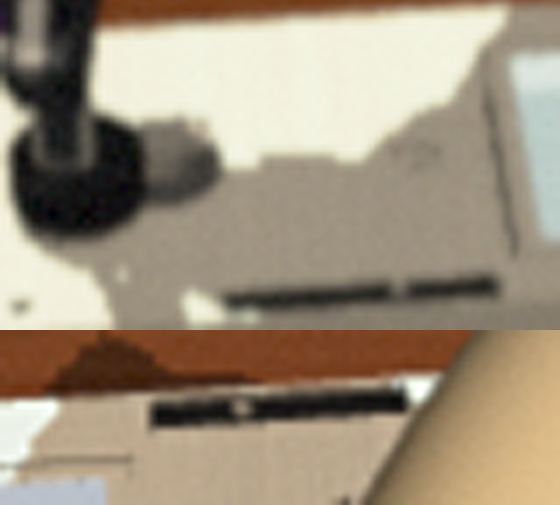

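The cup is at about crop (75,165) with the fingertips in it, and the pin has crept to (400,289) with little showing above the slot. The force has dropped from about 17 N to 2 N. I'll turn about 50° more, well inside the one-turn margin, to confirm that it runs free while moving.

move_arm(targets=[[[-6,-13,0],[0,0,0],1],[[-7,-28,0],[0,0,0],1],[[-4,-39,0],[0,0,0],1]])

```text
clock: 13.6
tcp_pos: [0.5514, -0.1697, 0.0629]
orientation: [0.0, 0.709, 0.706, 0.0]
wrist_force: [1.4, -0.0, 0.1]
finger_gap: -0.0002
grip_force: 0.7
```

```bash
python3 - <<'E'
from h import *
np.set_printoptions(precision=4,suppress=True)
from scipy.optimize import least_squares
p=cam("scene");q=cam("top");s=env.get_state(); print(s["tcp_pos"],s["wrist_force"],[(t,r["centre"],r["confidence"]) for t in("cup",) for r in env.landmark_of(t,p)])
# bright pin in the dark slot (top view), pixel centroid
def pk(im,x0,x1,y0,y1):
    g=im[y0:y1,x0:x1].astype(float).sum(2); print(g.round().astype(int)//10)
pk(q["pixels"],260,270,163,170); pk(p["pixels"],246,258,205,214)
f=lambda X:np.r_[proj(p,[X])[0]-[252.1,209.1],proj(q,[X])[0]-[264.7,166.1]]
print(least_squares(f,[.65,-.05,.06]).x)
E
```

```text
[ 0.5503 -0.1691  0.0628] [ 0.8983 -0.1565  0.0074] [('cup', [0.5611, -0.1711, 0.0957], 0.69)]
[[56 59 58 59 68 71 72 71 63 59]
 [44 43 41 42 47 44 43 43 37 35]
 [22 20 22 45 58 42 22 16 16 15]
 [14 12 15 40 63 47 23 13 12 13]
 [16 17 15 22 39 30 20 18 23 24]
 [42 44 43 41 54 56 56 56 69 71]
 [67 72 72 71 71 72 72 72 74 73]]
[[47 47 47 46 46 46 46 46 46 47 46 43]
 [58 58 57 56 57 59 58 57 56 56 53 45]
 [62 62 59 58 60 64 64 58 54 54 50 38]
 [48 47 42 42 47 58 57 43 34 34 30 23]
 [25 24 21 23 31 46 45 31 21 20 21 21]
 [24 23 24 25 28 36 39 33 31 33 37 39]
 [43 42 42 39 40 42 44 42 41 42 44 45]
 [51 49 48 45 45 44 44 42 41 41 40 40]
 [41 42 41 40 40 40 39 38 38 38 36 37]]
[ 0.6395 -0.0365  0.0594]
```

The crank runs free: 1 N while moving, with the cup following. Now I'll lift out and go over the dowel with the gripper open.

move_arm(targets=[[[0,0,-40],[0,0,0],1],[[0,0,-85],[0,0,0],1],[[-60,-27,-90],[0,0,0],-1],[[-115,-52,-90],[0,0,0],-1],[[-165,-74,-90],[0,0,0],-1]])

```text
clock: 14.38
tcp_pos: [0.4766, -0.336, 0.153]
orientation: [0.0, 0.708, 0.706, -0.0]
wrist_force: [0.3, -0.7, 0.7]
finger_gap: 0.0543
grip_force: 0.0
```

move_arm(targets=[[[-20,-9,0],[0,0,0],-1],[[-34,-15,0],[0,0,0],-1],[[-34,-15,0],[0,0,0],-1],[[-34,-15,0],[0,0,0],-1]])

```text
clock: 14.88
tcp_pos: [0.4627, -0.3668, 0.1526]
orientation: [-0.0, 0.708, 0.706, 0.0]
wrist_force: [0.6, 0.1, 0.5]
finger_gap: 0.0858
grip_force: 0.0
```

```bash
python3 - <<'E'
from h import *
np.set_printoptions(precision=4,suppress=True)
p=cam("scene");q=cam("top");s=env.get_state(); print(s["clock"],s["tcp_pos"],s["orientation"],s["finger_gap"],[(n,t,r["centre"],r["confidence"]) for n,c in(("s",p),("t",q)) for t in("dowel_mid","dowel_tip","hole","cup") for r in env.landmark_of(t,c)])
save(p,"s8.png")
E
```

```text
14.975 [ 0.4627 -0.3668  0.1527] [-0.0001  0.7078  0.7064  0.0001] 0.08544145102050431 [('s', 'dowel_mid', [0.4617, -0.3703, 0.0756], 0.49), ('s', 'dowel_tip', [0.4607, -0.37, 0.0158], 0.65), ('s', 'dowel_tip', [0.5583, -0.0314, 0.0563], 0.65), ('s', 'hole', [0.5583, -0.0292, 0.0568], 0.72), ('s', 'hole', [0.7867, 0.0647, 0.0025], 0.36), ('s', 'cup', [0.5615, -0.1683, 0.097], 0.61), ('t', 'dowel_mid', [0.4591, -0.3689, 0.0727], 0.42), ('t', 'dowel_tip', [0.4636, -0.3695, 0.0213], 0.65), ('t', 'hole', [0.5544, -0.0334, 0.0607], 0.56), ('t', 'cup', [0.5551, -0.1695, 0.0933], 0.71), ('t', 'cup', [0.5676, -0.1296, 0.0934], 0.45), ('t', 'cup', [0.7903, 0.0706, 0.0028], 0.43)]
```

move_arm(targets=[[[-2,-1,30],[0,0,0],-1],[[-2,-1,60],[0,0,0],-1],[[-2,-1,86],[0,0,0],-1],[[-2,-1,86],[0,0,0],-1]])

```text
clock: 15.88
tcp_pos: [0.4596, -0.3687, 0.0646]
orientation: [-0.002, 0.709, 0.706, 0.0]
wrist_force: [-0.7, 0.6, -0.5]
finger_gap: 0.0853
grip_force: 0.0
```

move_arm(targets=[[[0,0,0],[0,0,0],1],[[0,0,0],[0,0,0],1],[[0,0,0],[0,0,0],1],[[0,0,0],[0,0,0],1],[[0,0,0],[0,0,0],1]], squeeze=60)

```text
clock: 16.5
tcp_pos: [0.4614, -0.3704, 0.0674]
orientation: [0.001, 0.708, 0.706, -0.0]
wrist_force: [-1.0, 0.5, 3.3]
finger_gap: 0.01
grip_force: 58.4
```

move_arm(targets=[[[0,0,-15],[0,0,0],1],[[0,0,-40],[0,0,0],1],[[0,0,-70],[0,0,0],1],[[0,0,-100],[0,0,0],1],[[0,0,-100],[0,0,0],1]])

```text
clock: 17.12
tcp_pos: [0.4625, -0.3715, 0.1702]
orientation: [0.003, 0.708, 0.706, -0.0]
wrist_force: [0.5, -0.3, -1.3]
finger_gap: 0.0095
grip_force: 58.4
```

```bash
python3 - <<'E'
from h import *
np.set_printoptions(precision=4,suppress=True)
p=cam("scene");q=cam("top");s=env.get_state(); print(s["clock"],s["tcp_pos"],s["orientation"],s["finger_gap"],[(n,t,r["centre"],r["confidence"]) for n,c in(("s",p),("t",q)) for t in("dowel_mid","dowel_tip") for r in env.landmark_of(t,c)])
for r in env.regions_of("dowel_mid",p)[:2]:
    ys,xs=np.nonzero(r["mask"]); print(len(xs),xs.min(),xs.max(),ys.min(),ys.max(),cv2.fitLine(np.c_[xs,ys].astype(np.float32),cv2.DIST_L2,0,.01,.01).T, proj(p,[[.4614,-.3704,.12],[.4614,-.3704,.18]]))
E
```

```text
17.225 [ 0.4611 -0.3701  0.1669] [ 0.0003  0.7085  0.7057 -0.    ] 0.009363018961014607 [('s', 'dowel_mid', [0.4629, -0.371, 0.1794], 0.52), ('s', 'dowel_tip', [0.4612, -0.3707, 0.1223], 0.58), ('s', 'dowel_tip', [0.5709, -0.133, 0.096], 0.32), ('t', 'dowel_mid', [0.4596, -0.3694, 0.1784], 0.42), ('t', 'dowel_tip', [0.4597, -0.3708, 0.1209], 0.62)]
234 284 301 257 273 [[  0.9685   0.2489 292.4188 265.1795]] [[135.7327 150.7936]
 [132.2712 133.0978]]
```

move_arm(targets=[[[50,14,0],[0,0,0],1],[[100,28,0],[0,0,0],1],[[155,44,0],[0,0,0],1],[[210,60,0],[0,0,0],1],[[265,75,0],[0,0,0],1]])

```text
clock: 18.1
tcp_pos: [0.5372, -0.1036, 0.1662]
orientation: [-0.0, 0.709, 0.706, -0.0]
wrist_force: [0.6, 0.6, -0.1]
finger_gap: 0.0092
grip_force: 58.4
```

move_arm(targets=[[[40,11,0],[0,0,0],1],[[60,17,0],[0,0,0],1],[[73,21,10],[0,0,0],1],[[73,21,20],[0,0,0],1],[[73,21,20],[0,0,0],1]])

```text
clock: 18.73
tcp_pos: [0.5571, -0.033, 0.1449]
orientation: [-0.001, 0.709, 0.705, -0.001]
wrist_force: [-0.3, -0.4, 0.1]
finger_gap: 0.0093
grip_force: 58.4
```

```bash
python3 - <<'E'
from h import *
np.set_printoptions(precision=4,suppress=True)
for i in range(4): p=cam("scene")
q=cam("top");s=env.get_state(); X=s["tcp_pos"];print(s["clock"],X,s["orientation"],[(n,t,r["centre"],r["confidence"]) for n,c in(("s",p),("t",q)) for t in("dowel_mid","dowel_tip","hole") for r in env.landmark_of(t,c)])
print("hole from s2",ray(p,[180+372/5-.4,120+349/5-.4],.06))
print("hole px pred",proj(p,[[.5576,-.0314,.06]]),"tip pred",proj(p,[[X[0],X[1],X[2]-.047],[X[0],X[1],.06]]),proj(q,[[.5576,-.0314,.06]]))
save(p,"s9.png",(215,130,295,200),8)
E
```

```text
18.975 [ 0.5585 -0.0333  0.147 ] [0.0003 0.7089 0.7053 0.0001] [('s', 'dowel_mid', [0.5572, -0.0303, 0.1588], 0.57), ('s', 'dowel_mid', [0.5653, -0.1305, 0.0904], 0.31), ('s', 'dowel_tip', [0.558, -0.0307, 0.0979], 0.45), ('s', 'hole', [0.5584, -0.0363, 0.0561], 0.83)]
hole from s2 [[ 0.5596 -0.0326  0.06  ]]
hole px pred [[254.461  188.9364]] tip pred [[253.6246 177.7235]
 [253.7768 189.1552]] [[261.6379 194.8601]]
```

View pics/s9.png

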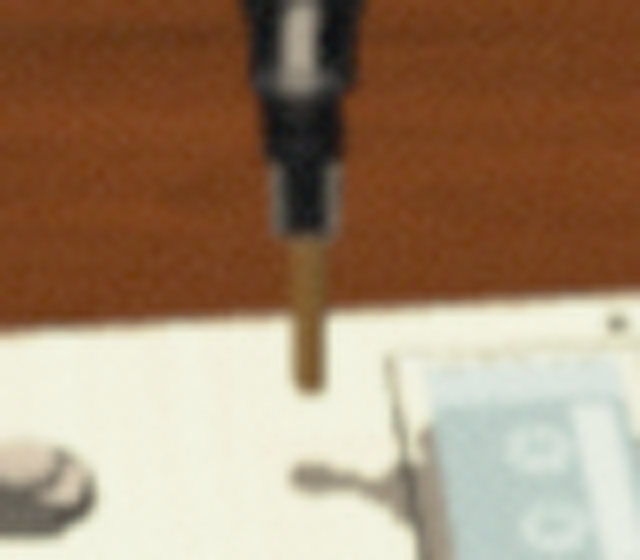

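The dowel's tip is at crop (309,388) and the hole at (314,476). Predicted straight down from the tip, they agree to about 1 mm. I'll shift 1 mm towards +y and descend into the mouth.

move_arm(targets=[[[1,0,20],[0,0,0],1],[[1,0,34],[0,0,0],1],[[1,0,43],[0,0,0],1],[[1,0,49],[0,0,0],1],[[1,0,49],[0,0,0],1]])

```text
clock: 19.9
tcp_pos: [0.5582, -0.0314, 0.0974]
orientation: [-0.0, 0.708, 0.706, -0.0]
wrist_force: [0.7, 0.7, -0.1]
finger_gap: 0.0092
grip_force: 58.4
```

move_arm(targets=[[[0,0,4],[0,0,0],1],[[0,0,8],[0,0,0],1],[[0,0,11],[0,0,0],1],[[0,0,13],[0,0,0],1],[[0,0,13],[0,0,0],1]])

```text
clock: 20.52
tcp_pos: [0.5604, -0.0333, 0.0868]
orientation: [0.003, 0.709, 0.705, 0.0]
wrist_force: [-0.6, -3.4, 8.6]
finger_gap: 0.0093
grip_force: 58.9
```

```bash
python3 - <<'E'
from h import *
np.set_printoptions(precision=4,suppress=True)
p=cam("scene");s=env.get_state();print(s["tcp_pos"],s["wrist_force"],[(t,r["centre"],r["confidence"]) for t in("lid",) for r in env.spot_in(t,p)])
E
```

```text
[ 0.5604 -0.0332  0.0868] [ 0.2012 -3.5411  8.2271] [('lid', [0.5618, 0.0516, 0.0843], 0.57)]
```

The lid's visible middle rose from 0.057 to 0.084 m, so it has sprung open. Lifting out and returning to the stand.

move_arm(targets=[[[0,0,-20],[0,0,0],1],[[0,0,-45],[0,0,0],1],[[0,0,-70],[0,0,0],1],[[0,0,-83],[0,0,0],1],[[0,0,-83],[0,0,0],1]])

```text
clock: 21.25
tcp_pos: [0.5591, -0.0316, 0.1684]
orientation: [0.001, 0.708, 0.706, 0.001]
wrist_force: [0.1, -0.2, -0.8]
finger_gap: 0.0095
grip_force: 58.4
```

```bash
python3 - <<'E'
from h import *
np.set_printoptions(precision=4,suppress=True)
p=cam("scene");s=env.get_state();print(s["tcp_pos"],s["orientation"],s["wrist_force"],[(t,r["centre"],r["confidence"]) for t in("lid",) for r in env.spot_in(t,p)],[(r["centre"],r["confidence"]) for t in("dowel_mid","dowel_tip") for r in env.landmark_of(t,p)])
E
```

```text
[ 0.5584 -0.0315  0.1674] [0.0001 0.7085 0.7058 0.    ] [-0.2892 -0.614  -0.7394] [('lid', [0.5584, 0.0536, 0.0866], 0.85), ('lid', [0.7944, 0.0649, 0.0223], 0.2)] [([0.5596, -0.0317, 0.1784], 0.48), ([0.5586, -0.0287, 0.1197], 0.64)]
```

move_arm(targets=[[[-55,-16,0],[0,0,0],1],[[-110,-32,0],[0,0,0],1],[[-165,-47,0],[0,0,0],1],[[-220,-63,0],[0,0,0],1],[[-275,-79,0],[0,0,0],1]])

```text
clock: 22.08
tcp_pos: [0.4773, -0.3075, 0.1668]
orientation: [-0.001, 0.708, 0.706, -0.0]
wrist_force: [1.4, 0.2, 0.4]
finger_gap: 0.0096
grip_force: 58.4
```

move_arm(targets=[[[-40,-11,0],[0,0,0],1],[[-64,-18,0],[0,0,0],1],[[-64,-18,20],[0,0,0],1],[[-64,-18,40],[0,0,0],1],[[-64,-18,50],[0,0,0],1]])

```text
clock: 22.7
tcp_pos: [0.4591, -0.3693, 0.1156]
orientation: [-0.002, 0.709, 0.706, 0.0]
wrist_force: [0.1, -0.9, -0.7]
finger_gap: 0.0093
grip_force: 58.4
```

```bash
python3 - <<'E'
from h import *
np.set_printoptions(precision=4,suppress=True)
for i in range(4): p=cam("scene")
q=cam("top");s=env.get_state();print(s["clock"],s["tcp_pos"],s["orientation"],s["wrist_force"],[(t,r["centre"],r["confidence"]) for c in(p,q) for t in("dowel_mid","dowel_tip","stand_mouth") for r in env.landmark_of(t,c)])
E
```

```text
22.95 [ 0.4605 -0.3702  0.1183] [ 0.0004  0.7084  0.7059 -0.0001] [-0.6221  0.9879  0.3207] [('dowel_mid', [0.4603, -0.3682, 0.1295], 0.66), ('dowel_tip', [0.4601, -0.367, 0.0687], 0.48), ('stand_mouth', [0.462, -0.3702, 0.0506], 0.83), ('stand_mouth', [0.5785, -0.3526, 0.0515], 0.78), ('stand_mouth', [0.3521, -0.3948, 0.0532], 0.63), ('stand_mouth', [0.3845, -0.2399, 0.0517], 0.55), ('dowel_mid', [0.46, -0.3702, 0.1283], 0.6), ('dowel_mid', [0.4435, 0.343, 0.0035], 0.5), ('dowel_tip', [0.4614, -0.3694, 0.0702], 0.58), ('dowel_tip', [0.5705, -0.1311, 0.0949], 0.56), ('stand_mouth', [0.3862, -0.2402, 0.0482], 0.95), ('stand_mouth', [0.5737, -0.3494, 0.0465], 0.7)]
```

move_arm(targets=[[[0,1,12],[0,0,0],1],[[0,1,22],[0,0,0],1],[[0,1,32],[0,0,0],1],[[0,1,40],[0,0,0],1],[[0,1,40],[0,0,0],1]])

```text
clock: 23.88
tcp_pos: [0.4606, -0.3696, 0.0767]
orientation: [-0.001, 0.708, 0.706, 0.0]
wrist_force: [0.4, -0.0, -0.6]
finger_gap: 0.0094
grip_force: 58.4
```

In the hole with no force on it. Now the last 10 mm, then release.

move_arm(targets=[[[0,0,5],[0,0,0],1],[[0,0,9],[0,0,0],1],[[0,0,10],[0,0,0],1],[[0,0,10],[0,0,0],1]])

```text
clock: 24.38
tcp_pos: [0.4611, -0.3701, 0.0677]
orientation: [0.0, 0.708, 0.706, -0.0]
wrist_force: [0.3, 0.7, -0.5]
finger_gap: 0.0093
grip_force: 58.4
```

move_arm(targets=[[[0,0,0],[0,0,0],-1],[[0,0,0],[0,0,0],-1],[[0,0,0],[0,0,0],-1],[[0,0,0],[0,0,0],-1],[[0,0,0],[0,0,0],-1]])

```text
clock: 25.0
tcp_pos: [0.4611, -0.3701, 0.0677]
orientation: [0.0, 0.708, 0.706, -0.0]
wrist_force: [0.1, 0.7, -0.5]
finger_gap: 0.0854
grip_force: 0.0
```

move_arm(targets=[[[0,0,-20],[0,0,0],-1],[[0,0,-50],[0,0,0],-1],[[0,0,-90],[0,0,0],-1],[[0,0,-110],[0,0,0],-1],[[0,0,-110],[0,0,0],-1]])

```text
clock: 25.62
tcp_pos: [0.462, -0.371, 0.1796]
orientation: [0.002, 0.708, 0.706, -0.0]
wrist_force: [0.1, 0.1, 0.5]
finger_gap: 0.0851
grip_force: 0.0
```

```bash
python3 - <<'E'
from h import *
np.set_printoptions(precision=4,suppress=True)
for i in range(3): p=cam("scene")
q=cam("top");s=env.get_state();print(s["clock"],s["tcp_pos"],s["wrist_force"],s["finger_gap"],[(t,r["centre"],r["confidence"]) for c in(p,q) for t in("dowel_mid","dowel_tip","case_mid","foot") for r in env.landmark_of(t,c)],[(r["centre"],r["confidence"]) for r in env.spot_in("lid",p)])
a=p["pixels"][120:220,120:320]
cv2.imwrite("pics/s10.png",cv2.resize(a[:,:,::-1],None,fx=4,fy=4,interpolation=cv2.INTER_CUBIC))
E
```

```text
25.825 [ 0.4604 -0.3694  0.1761] [ 1.3177 -0.1754 -0.6552] 0.08538141620882872 [('dowel_mid', [0.4613, -0.3689, 0.0737], 0.5), ('dowel_tip', [0.464, -0.3686, 0.0157], 0.62), ('case_mid', [0.4482, 0.3453, 0.0114], 0.84), ('foot', [0.7821, 0.0657, -0.0016], 0.54), ('dowel_mid', [0.4595, -0.3674, 0.0769], 0.5), ('dowel_tip', [0.4602, -0.3706, 0.0217], 0.44), ('case_mid', [0.4459, 0.3434, 0.0033], 0.64), ('foot', [0.7866, 0.0687, 0.0008], 0.6)] [([0.558, 0.0526, 0.0842], 0.55), ([0.5997, -0.0492, 0.0577], 0.41), ([0.7934, 0.0643, 0.0203], 0.17)]
```

View pics/s10.png

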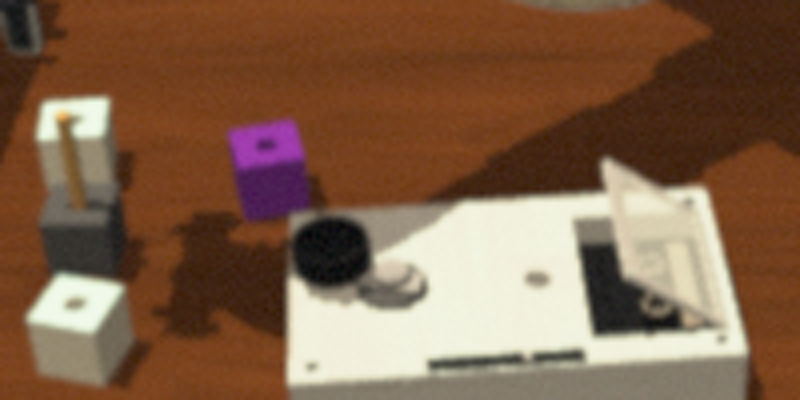

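The lid stands open at (660,240). The dowel stands upright in the dark stand at (75,160), its tip near z = 0.02. The pin sits low in the slot at (524,356), and the gripper is clear. The case and foot haven't moved. Handing in.

```bash
python3 -c "
from workcell import env
print(env.hand_in())"
```

```text
the job is handed in; nothing more can be done
None
```

I handed the job in at about 26 s; no verdict came back, but the last pictures show the lid open, the dowel upright in its dark stand and the case and foot unmoved, and I take the tell-tale as dropped mainly from the cranking force, which fell from about 17 N to 1 N.

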